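# Feed a copper anode strip under the finger guard of a bench shear and hold it for the cut

### The job

Take the copper strip from the battens and slide its end flat along the bed of the maroon bench shear, under the yellow finger guard without lifting the guard, until it butts squarely against the back gauge, about the middle of the bed. Do not shove the gauge out of its setting, and leave the other strips and the tub where they are. Then press the strip down firmly and flat on the bed and finish while still holding it pressed there, ready for the cut.

Things in the scene. Friction and masses are not known exactly. Their poses are not given: they have to be found in the camera images.
- copper_mid (a point): centre (half-way up) of the copper (reddish) strip: 260 mm long (x), 40 wide (y), 5 thick (z), about 0.46 kg, ends alike. It lies loose, underside 28 mm above the table, across two wooden battens 22 mm high on a 6 mm board, 125 mm free between them. The three strips lie side by side, 95 mm from centre to centre; which lies where varies
- nickel_mid (a point): a nickel (silver-grey) strip of the same size and weight on the same battens, to be left alone; its centre
- brass_mid (a point): a brass (yellow) strip of the same size and weight on the same battens, to be left alone; its centre
- tub_mid (a point): a loose white plastic tub, 76 mm across its rim and 70 mm high, with brass rings in it, to be left alone; its centre
- shear: the maroon bench shear, bolted down; origin on the table under its middle, x = feed direction, y along the blade. The yellow guard laps over its bed from x = -57 mm on; two side cheeks stand from x = -40 mm, inner faces at y = -86 and 86 mm, 172 mm high, with guard, tie beam and raised blade between them. A lever rises to 0.5 m on the +y side, behind x = 0
- bed: the shear's flat steel bed, a fixed part of it; origin in its top face, 60 mm above the table over the shear's origin, same axes. It reaches from x = -210 mm (front edge) to 17 mm (end of the lower blade), y = -85 to 85 mm; a centre line is scribed along y = 0
- guard (a joint): the yellow finger guard, 160 mm wide, hinged along y at x = -4 mm, 40 mm above the bed; 0 = down on its stops, growing (rad) as its front lip is lifted. It is light, held down only by its 0.16 kg weight; at 0 the underside of its flat toe is 9 mm above the bed and its front edge turns up to about 17 mm above the bed
- guard_lip (a point): middle of the underside of the guard's toe, at the turned-up front edge; 53 mm from the hinge line along the feed direction
- gauge (a joint): setting of the back gauge along the feed direction, 0 to 0.020 m; clamped, holds against ordinary pushing (slips at about 90 N)
- gauge_face (a point): the middle of the back gauge's flat front face, at the height of the bed's top; axes as the shear's (x = feed direction). The face is square to the feed, 150 mm wide, from 32 mm below to 8 mm above bed level. It lies 26 to 46 mm past the shear's origin by the setting, so 83 to 103 mm beyond the guard's front edge

How it is judged:
On the way:
1. the copper strip's leading end is under the guard, with the strip low over the bed (x of copper_mid in the frame of shear between -0.177 and -0.075 m and z of copper_mid in the frame of bed between 0 and 0.015 m and angle between the x axis of copper_mid and the x axis of shear, either way round below 0.3 rad and y of copper_mid in the frame of shear between -0.06 and 0.06 m), for 0.1 s.
At the end, for the whole second after the job is handed in: the strip lies at rest flat on the bed (2 mm, 0.03 rad), square within 0.05 rad, within 25 mm of the centre line, its end within 3.5 mm of the gauge, guard down, and the fingers hold it so that it bears on the bed with over 7.5 N (weight about 4.5 N) (x of copper_mid in the frame of gauge_face between -0.1335 and -0.125 m and y of copper_mid in the frame of gauge_face between -0.025 and 0.025 m and z of copper_mid in the frame of gauge_face between 0.0005 and 0.0045 m and angle between the x axis of copper_mid and the x axis of gauge_face, either way round below 0.05 rad and angle between copper_mid's own z axis and vertical below 0.03 rad and contact force between copper and bed above 7.5 N and contact force between the fingers and copper above 2.5 N and value of joint guard below 0.04 rad and linear speed of copper below 0.01 m/s); the arm keeps its last pose, push and grip.
It fails at once if the guard is lifted (lip up by more than about 4 mm) (value of joint guard above 0.08 rad).
It fails at once if the gauge is shoved by more than 3 mm (distance of gauge_face from where it was at the start of the episode above 0.003 m).
It fails at once if the nickel strip is moved by more than 20 mm (distance of nickel_mid from where it was at the start of the episode above 0.02 m).
It fails at once if the brass strip is moved by more than 20 mm (distance of brass_mid from where it was at the start of the episode above 0.02 m).
It fails at once if the tub is moved by more than 20 mm (distance of tub_mid from where it was at the start of the episode above 0.02 m).
It also fails if it takes over 45 s, if anything falls off the work surface, if the arm or the gripper's body presses on something with over 40 N, if the wrist force passes 120 N, or if a joint passes its speed limit or range.

### The arm

A 6-joint arm with a two-finger parallel gripper is mounted at the origin on the work surface. World frame = base frame: x ahead of the robot, y to its left, z up, the work surface at z = 0. Lengths are in m, angles in rad, forces in N, time in s.
With the tool pointing down it reaches from about 0.375 to 0.975 m from the base axis. Payload 3.8 kg.
Tool frame: the origin (TCP) lies between the finger pads; the fingertips stand 25 mm ahead of it and the grasp point (between the pads) lies 6 mm ahead of it; z points along the fingers, y is the line along which they close (so a half turn about z gives the same grasp; the last joint's range is limited). The gripper opens to 88 mm and grips with 3 to 60 N. Pads are 18 mm wide; open, the fingers measure 123 mm over their backs; the gripper's body (75 mm by 187 mm) begins 45 mm behind the grasp point.
Start: joints at [1.078, 0.264, 1.604, -0, 1.274, -0.037], TCP at [0.297, 0.606, 0.241] pointing down, gripper open.
Joint ranges: [-2.63, 2.63], [-0.94, 2.18], [0.31, 2.57], [-1.31, 4.45], [0, 2.66], [-2.55, 2.55]. Speed limits (rad/s): [2.57, 2.57, 3.14, 3.14, 3.14, 3.14].

### API

Orientations are given as a unit quaternion [w, x, y, z].
In Python, from workcell import ctrl gives the robot as it stands. The module is installed in compiled form; this text tells all that it offers.
- The arm moves only by the tool arm_command, never from a script. Its argument "rows" is a list of rows, each an object of numbers: "tx", "ty", "tz": the shift along the world's x, y, z in cm; "ax", "ay", "az": the turn, a rotation vector about the world's x, y, z in rad; "hand": the closure in counts, from 0 (fully open) to 255 (shut). A call has 1 to 20 rows; each row shifts and turns the commanded pose from where the row before left it; what a row does not reach is not made up. A row lasts 1/8 s, in which the tool goes at most 62.5 mm and 10.7 degrees, less where a joint would pass 70% of its speed; a pose out of reach is approached as far as the arm can. A call is refused whole if a number of a shift passes 6.25 or a number of a turn 0.188, either way. A call with a gripper value outside its range is refused whole. The fingers move at their own pace and stop on an object; "force" is the grip in N (left out, the last holds). Time passes only in rows, so rows that do not move let the fingers close. It gives the time, the measured TCP pose, the force, the opening and the grip force at its end, in the units of the state.
- ctrl.sense(): the state, without advancing time (a new reading comes with each control period).
- ctrl.grab_frame(name): name is "scene" or "top" or "wrist"; returns a dict with "img" (420x560x3 uint8, red, green, blue), "vfov" (degrees; the focal length in pixels is half the picture's height over the tangent of half this angle, whatever the lens; pixels are square), "cx", "cy" (the principal point, pixels), "distortion" ([k1, k2, p1, p2, k3] as OpenCV has them; the pictures are not rectified), "world_to_cam" (4x4, takes a point from world to camera coordinates). Camera axes: x right, y down, z forward; pixel columns grow to the right and rows downward; lengths in m; the calibration is good to about 2 mm. A picture is of the moment at which its call begins. There is no depth.
- ctrl.hand_in(): hands the job in; it is judged then, once.
The state is a dict: "clock": time; "joint_pos": joint angles; "joint_vel": joint speeds; "tau": joint torques, N m; "ee_pos": TCP position; "ee_rot": TCP orientation; "wrist_force": force on the tool from outside, world axes, zero at the start; "wrist_torque": the same for the moment, N m; "grip_width": finger opening in m; "gripper_force": force on a finger pad.
Only numpy, scipy, OpenCV 4.12 (cv2) and the standard library are available. Lean on these libraries where they do the work, as an engineer would, in place of code of your own. Each camera call takes 0.05 s, during which the arm holds its last target. There are 200 camera calls.

## Working session

There is one attempt and no reset: what is moved stays moved. The work goes in short steps, Python scripts to look and compute and a tool call to move; the robot and the scene stay as the last step left them, time stands still between calls to the robot, and variables do not carry over. Pictures are saved under pics/ and viewed, at most 12 in all, crops included, and the job is handed in when it is done.

Besides the shell and the picture viewer there is one more tool, called after "Call:" as a command line: name --argument value ..., lists and objects as JSON in quotes. arm_command: Moves the arm, as the interface text tells. Its arguments: {"type":"object","properties":{"rows":{"type":"array","items":{"type":"object","properties":{"tx":{"type":"number"},"ty":{"type":"number"},"tz":{"type":"number"},"ax":{"type":"number"},"ay":{"type":"number"},"az":{"type":"number"},"hand":{"type":"number"}}}},"force":{"type":"number"}},"required":["rows"]}

```bash
mkdir -p pics; cat > h.py <<'E'
import numpy as np,cv2
from workcell import ctrl
def grab(n,save=None):
    f=ctrl.grab_frame(n)
    if save: cv2.imwrite('pics/'+save,f['img'][:,:,::-1])
    h=f['img'].shape[0]; fl=h/2/np.tan(np.radians(f['vfov'])/2)
    f['K']=np.array([[fl,0,f['cx']],[0,fl,f['cy']],[0,0,1.]]); f['D']=np.array(f['distortion'],float); f['T']=np.array(f['world_to_cam'])
    return f
def cast(f,px,z):
    p=cv2.undistortPoints(np.array(px,float).reshape(-1,1,2),f['K'],f['D']).reshape(-1,2)
    R=f['T'][:3,:3];c=-R.T@f['T'][:3,3]
    d=np.c_[p,np.ones(len(p))]@R
    return c+d*((z-c[2])/d[:,2])[:,None]
def proj(f,P):
    return cv2.projectPoints(np.array(P,float).reshape(-1,1,3),cv2.Rodrigues(f['T'][:3,:3])[0],f['T'][:3,3],f['K'],f['D'])[0].reshape(-1,2)
E
python3 - <<'E'
from h import *
import pickle
for n in ['scene','top','wrist']:
    f=grab(n,n+'0.png');pickle.dump(f,open(n+'0.pkl','wb'))
    print(n,f['vfov'],(-f['T'][:3,:3].T@f['T'][:3,3]).round(3))
a=cv2.imread('pics/scene0.png');b=cv2.imread('pics/top0.png')
print(ctrl.sense())
E
```

```text
scene 51.56067268406243 [ 0.893 -0.461  0.856]
top 47.04725173855501 [0.485 0.036 1.156]
wrist 61.53428018777549 [0.229 0.64  0.383]
{'clock': 0.15, 'joint_pos': array([ 1.07813409e+00,  2.64538071e-01,  1.60506313e+00, -3.46588213e-06,
        1.27369240e+00, -3.68804275e-02]), 'joint_vel': array([ 0.00147607, -0.00347041, -0.00614031,  0.0004322 ,  0.00108995,
       -0.00178255]), 'tau': array([ 9.73098358e-04, -5.02847993e+01, -3.57468939e+01,  7.30145141e-02,
        2.49757752e-02, -1.12656155e-04]), 'ee_pos': array([0.29684314, 0.60561675, 0.24020081]), 'ee_rot': array([-2.20960482e-04,  2.25922884e-01,  9.74144818e-01, -8.21270544e-04]), 'wrist_force': array([-0.274268  ,  0.22597255,  0.50199462]), 'wrist_torque': array([ 0.00475496,  0.0077937 , -0.03841584]), 'gripper_force': 0.0, 'grip_width': 0.08825044785191527}
```

View pics/top0.png

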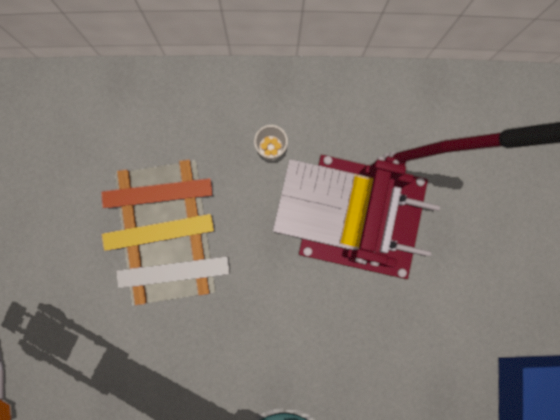

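View pics/scene0.png

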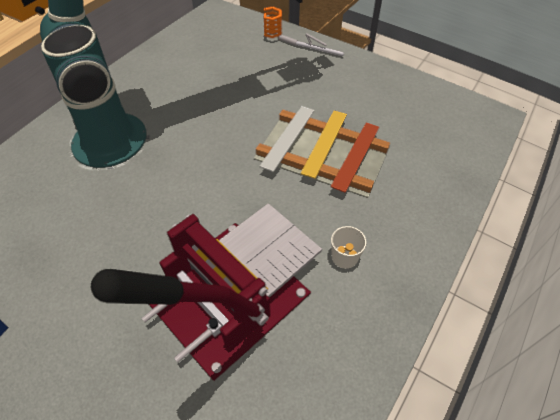

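The top view shows the copper strip at about (157,194), outermost from the robot, with brass at (158,232) and nickel at (172,272). The tub is at (271,142). The shear bed has front corners near (290,160) and (275,235), with the yellow guard at about (357,212). The feed direction runs towards image right.

```bash
python3 - <<'E'
from h import *
import pickle
f=pickle.load(open('top0.pkl','rb'));im=f['img'];hsv=cv2.cvtColor(im,cv2.COLOR_RGB2HSV)
def big(m,x0,x1,y0,y1):
    k=np.zeros(m.shape,np.uint8);k[y0:y1,x0:x1]=1
    m=((m>0)&(k>0)).astype(np.uint8); m=cv2.morphologyEx(m,cv2.MORPH_OPEN,np.ones((5,5)))
    c=cv2.findContours(m,0,cv2.CHAIN_APPROX_NONE)[0];return max(c,key=cv2.contourArea).reshape(-1,2)
def rect(c,z):
    P=cast(f,c,z)[:,:2]; r=cv2.minAreaRect((P*1000).astype(np.float32)); b=cv2.boxPoints(r)
    e=b[1]-b[0];g=b[2]-b[1]; e=e if np.hypot(*e)>np.hypot(*g) else g
    print(np.round(r[0],1),np.round(r[1],1),'long axis deg',np.degrees(np.arctan2(e[1],e[0])).round(2)); print(b.round(1).tolist())
print(hsv[194,157],hsv[232,158],hsv[272,172],hsv[215,300],hsv[212,357],hsv[220,392])
print('cu');rect(big(cv2.inRange(hsv,(0,130,80),(8,255,255)),90,225,170,215),.033)
print('br');rect(big(cv2.inRange(hsv,(20,130,80),(32,255,255)),90,225,205,255),.033)
print('bed');rect(big(cv2.inRange(hsv,(0,0,130),(179,60,255)),265,372,140,260),.06)
print('guard');rect(big(cv2.inRange(hsv,(20,130,60),(32,255,255)),330,380,160,260),.08)
print('tub',cast(f,[[271,142]],.07))
E
python3 - <<'E'
import cv2
a=cv2.imread('pics/top0.png')[130:290,250:450]
b=cv2.imread('pics/scene0.png')[190:380,140:340]
cv2.imwrite('pics/c.png',cv2.hconcat([cv2.resize(a,(400,320)),cv2.resize(b,(400,320))]))
E
```

```text
[  8 165 168] [ 23 162 203] [ 11  15 190] [  0  17 192] [ 24 255 203] [169  15 187]
cu
[622.6 302.1] [ 38.7 258.6] long axis deg -82.89
[[587.2999877929688, 428.0], [619.2999877929688, 171.39999389648438], [657.7999877929688, 176.1999969482422], [625.7999877929688, 432.79998779296875]]
br
[531.4 297.7] [ 41.3 259.6] long axis deg -79.44
[[487.29998779296875, 421.5], [534.9000244140625, 166.3000030517578], [575.5, 173.89999389648438], [528.0, 429.1000061035156]]
bed
[608.3 -77.2] [275.1 246.9] long axis deg 0.31
[[470.1000061035156, 45.5], [471.3999938964844, -201.3000030517578], [746.5, -199.8000030517578], [745.2000122070312, 47.0]]
guard
[ 578.8 -159.2] [ 42.  157.5] long axis deg -12.48
[[497.29998779296875, -162.6999969482422], [651.0999755859375, -196.8000030517578], [660.2000122070312, -155.8000030517578], [506.3999938964844, -121.69999694824219]]
tub [[0.73726834 0.03316013 0.07      ]]
```

View pics/c.png

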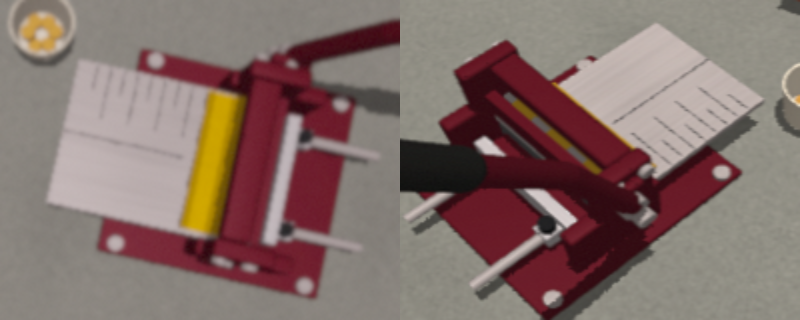

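The crop shows the bed's front corners at about (290,159) and (274,232) in the top frame, and the scribed line running from (282,195) to (341,208). The white gauge bar stands behind the blade at about (393,218). Next I'll refine the shear frame.

```bash
python3 - <<'E'
from h import *
import pickle
f=pickle.load(open('top0.pkl','rb'));im=f['img'];hsv=cv2.cvtColor(im,cv2.COLOR_RGB2HSV)
m=cv2.inRange(hsv,(0,0,150),(179,45,255));k=np.zeros_like(m);k[150:250,270:352]=255;m&=k
m=cv2.morphologyEx(cv2.morphologyEx(m,cv2.MORPH_CLOSE,np.ones((5,5))),cv2.MORPH_OPEN,np.ones((5,5)))
c=max(cv2.findContours(m,0,cv2.CHAIN_APPROX_NONE)[0],key=cv2.contourArea).reshape(-1,2)
print('area',cv2.contourArea(c))
P=cast(f,c,.06)[:,:2]
ang=np.radians(-102.5)
for it in range(3):
    x=np.array([np.cos(ang),np.sin(ang)]);y=np.array([-x[1],x[0]])
    u=P@x;v=P@y
    A=[]
    for s,sel in (('lo',v<v.min()+.012),('hi',v>v.max()-.012)):
        sel&=(u>u.min()+.02)&(u<u.max()-.03)
        p=np.polyfit(u[sel],v[sel],1);A.append((np.arctan(p[0]),np.median(v[sel]),sel.sum()))
    sel=(u<u.min()+.012)&(v>v.min()+.02)&(v<v.max()-.02);p=np.polyfit(v[sel],u[sel],1)
    print(np.degrees(ang).round(2),[(np.degrees(a).round(2),b.round(4),n) for a,b,n in A],'front',np.degrees(-np.arctan(p[0])).round(2),np.median(u[sel]).round(4))
    d=(A[0][0]+A[1][0]+-np.arctan(p[0]))/3; 
    if it<2: ang+=d
vm=(A[0][1]+A[1][1])/2; O=(np.median(u[sel])+.21)*x+vm*y
print('O',O.round(4),'ang',np.degrees(ang).round(2))
L=cast(f,[[282.5,195.5],[341,208.5]],.06)[:,:2]-O; print('line in shear',(L@x).round(4),(L@y).round(4))
Cu=np.array([.6226,.3021]);print('copper in shear',(Cu-O)@x,(Cu-O)@y)
E
```

```text
area 4868.5
-102.5 [(np.float64(0.2), np.float64(0.516), np.int64(45)), (np.float64(-0.63), np.float64(0.6855), np.int64(46))] front -0.18 -0.1438
-102.7 [(np.float64(0.4), np.float64(0.5157), np.int64(45)), (np.float64(-0.42), np.float64(0.6851), np.int64(46))] front 0.02 -0.146
-102.7 [(np.float64(0.4), np.float64(0.5157), np.int64(45)), (np.float64(-0.42), np.float64(0.6851), np.int64(46))] front 0.02 -0.146
O [ 0.5716 -0.1945] ang -102.7
line in shear [-0.2054 -0.0681] [-0.0018 -0.0008]
copper in shear -0.4956274823425106 -0.05949059330133211
```

Call:
arm_command --rows '[{"tx":4.04,"ty":-3.55,"tz":-1.1,"az":-0.124,"hand":75},{"tx":4.04,"ty":-3.55,"tz":-1.1,"az":-0.124,"hand":75},{"tx":4.04,"ty":-3.55,"tz":-1.1,"az":-0.124,"hand":75},{"tx":4.04,"ty":-3.55,"tz":-1.1,"az":-0.124,"hand":75},{"tx":4.04,"ty":-3.55,"tz":-1.1,"az":-0.124,"hand":75},{"tx":4.04,"ty":-3.55,"tz":-1.1,"az":-0.124,"hand":75},{"tx":4.04,"ty":-3.55,"tz":-1.1,"az":-0.124,"hand":75},{"tx":4.04,"ty":-3.55,"tz":-1.1,"az":-0.124,"hand":75},{"tx":0,"hand":75},{"tx":0,"hand":75}]'

```text
invalid input at $.rows[0]: expected keys tx, ty, tz, ax, ay, az, hand
```

```bash
python3 - <<'E'
from h import *
f=grab('wrist','w1.png');im=f['img'];hsv=cv2.cvtColor(im,cv2.COLOR_RGB2HSV)
s=ctrl.sense();print(s['ee_pos'],s['ee_rot'],s['grip_width'])
m=cv2.inRange(hsv,(0,120,60),(9,255,255));m=cv2.morphologyEx(m,cv2.MORPH_OPEN,np.ones((7,7)))
c=max(cv2.findContours(m,0,cv2.CHAIN_APPROX_NONE)[0],key=cv2.contourArea).reshape(-1,2)
P=(cast(f,c,.033)[:,:2]*1000).astype(np.float32);r=cv2.minAreaRect(P);print(r,cv2.boxPoints(r).round(1).tolist(),c.min(0),c.max(0))
E
```

```text
[0.29693639 0.60569278 0.24039392] [-1.56293253e-04  2.25914823e-01  9.74146810e-01 -6.78396528e-04] 0.08820327216662763Traceback (most recent call last):
  File "<stdin>", line 5, in <module>
ValueError: max() iterable argument is empty
```

View pics/w1.png

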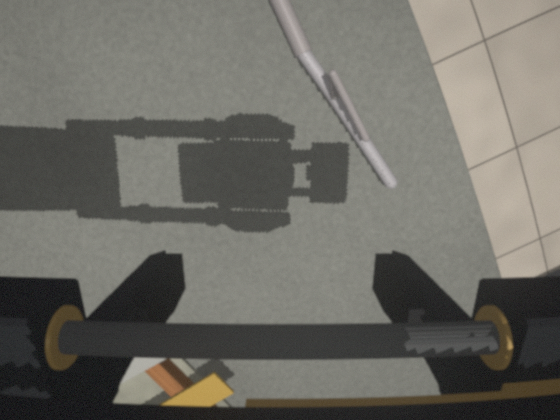

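The call was refused because every key has to be given. The wrist picture was taken at the start pose and shows only the gripper and floor, with a corner of the brass strip at the bottom near (195,390).

Call:
arm_command --rows '[{"tx":4.04,"ty":-3.55,"tz":-1.1,"ax":0,"ay":0,"az":-0.124,"hand":75},{"tx":4.04,"ty":-3.55,"tz":-1.1,"ax":0,"ay":0,"az":-0.124,"hand":75},{"tx":4.04,"ty":-3.55,"tz":-1.1,"ax":0,"ay":0,"az":-0.124,"hand":75},{"tx":4.04,"ty":-3.55,"tz":-1.1,"ax":0,"ay":0,"az":-0.124,"hand":75},{"tx":4.04,"ty":-3.55,"tz":-1.1,"ax":0,"ay":0,"az":-0.124,"hand":75},{"tx":4.04,"ty":-3.55,"tz":-1.1,"ax":0,"ay":0,"az":-0.124,"hand":75},{"tx":4.04,"ty":-3.55,"tz":-1.1,"ax":0,"ay":0,"az":-0.124,"hand":75},{"tx":4.04,"ty":-3.55,"tz":-1.1,"ax":0,"ay":0,"az":-0.124,"hand":75},{"tx":0,"ty":0,"tz":0,"ax":0,"ay":0,"az":0,"hand":75},{"tx":0,"ty":0,"tz":0,"ax":0,"ay":0,"az":0,"hand":75}]'

```text
clock: 1.45
ee_pos: [0.62, 0.322, 0.1528]
ee_rot: [-0.0, 0.662, 0.749, -0.0]
wrist_force: [-1.1, 1.4, 0.0]
grip_width: 0.0623
gripper_force: 0.0
```

```bash
python3 - <<'E'
from h import *
f=grab('wrist','w2.png');im=f['img'];hsv=cv2.cvtColor(im,cv2.COLOR_RGB2HSV)
s=ctrl.sense();print(s['clock'],s['ee_pos'],s['ee_rot'],s['grip_width'])
m=cv2.inRange(hsv,(0,120,60),(9,255,255));m=cv2.morphologyEx(m,cv2.MORPH_OPEN,np.ones((7,7)))
c=max(cv2.findContours(m,0,cv2.CHAIN_APPROX_NONE)[0],key=cv2.contourArea).reshape(-1,2)
P=(cast(f,c,.033)[:,:2]*1000).astype(np.float32);r=cv2.minAreaRect(P);print(r,cv2.boxPoints(r).round(1).tolist(),c.min(0),c.max(0))
E
```

```text
1.5 [0.61971    0.32264881 0.15317695] [-3.13514108e-04  6.61975143e-01  7.49525720e-01 -8.42445617e-05] 0.06223164634357171
((620.7514038085938, 320.0829162597656), (38.689002990722656, 220.72021484375), 7.070090293884277) [[588.0, 427.20001220703125], [615.0999755859375, 208.1999969482422], [653.5, 212.89999389648438], [626.4000244140625, 432.0]] [251  51] [305 323]
```

View pics/w2.png

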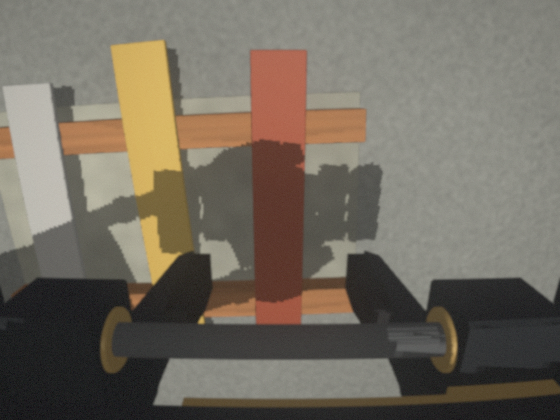

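The wrist view shows the copper strip at columns 250–305, centred between the fingers at (185,270) and (370,270). Its rear end is at row 51 and the brass strip is clear to the left. I'll descend and grip.

Call:
arm_command --rows '[{"tx":0,"ty":0,"tz":-4,"ax":0,"ay":0,"az":0,"hand":75},{"tx":0,"ty":0,"tz":-4,"ax":0,"ay":0,"az":0,"hand":75},{"tx":0,"ty":0,"tz":-1.3,"ax":0,"ay":0,"az":0,"hand":75},{"tx":0,"ty":0,"tz":-0.5,"ax":0,"ay":0,"az":0,"hand":75},{"tx":0,"ty":0,"tz":0,"ax":0,"ay":0,"az":0,"hand":75},{"tx":0,"ty":0,"tz":0,"ax":0,"ay":0,"az":0,"hand":75}]' --force 55

```text
clock: 2.25
ee_pos: [0.6215, 0.3228, 0.0572]
ee_rot: [0.001, 0.662, 0.749, 0.001]
wrist_force: [0.4, 0.5, 0.2]
grip_width: 0.0623
gripper_force: 0.0
```

Call:
arm_command --rows '[{"tx":0,"ty":0,"tz":0,"ax":0,"ay":0,"az":0,"hand":75},{"tx":0,"ty":0,"tz":0,"ax":0,"ay":0,"az":0,"hand":75}]'

```text
clock: 2.5
ee_pos: [0.6207, 0.3222, 0.0559]
ee_rot: [0.0, 0.662, 0.749, 0.0]
wrist_force: [-0.4, 0.3, -0.6]
grip_width: 0.0621
gripper_force: 0.0
```

Call:
arm_command --rows '[{"tx":0,"ty":0,"tz":-0.05,"ax":0,"ay":0,"az":0,"hand":75},{"tx":0,"ty":0,"tz":0,"ax":0,"ay":0,"az":0,"hand":75},{"tx":0,"ty":0,"tz":0,"ax":0,"ay":0,"az":0,"hand":75},{"tx":0,"ty":0,"tz":0,"ax":0,"ay":0,"az":0,"hand":75}]'

```text
clock: 3.0
ee_pos: [0.6203, 0.3221, 0.0546]
ee_rot: [-0.0, 0.662, 0.749, -0.0]
wrist_force: [0.8, 0.1, -0.4]
grip_width: 0.0621
gripper_force: 0.0
```

Call:
arm_command --rows '[{"tx":0,"ty":0,"tz":0,"ax":0,"ay":0,"az":0,"hand":255},{"tx":0,"ty":0,"tz":0,"ax":0,"ay":0,"az":0,"hand":255},{"tx":0,"ty":0,"tz":0,"ax":0,"ay":0,"az":0,"hand":255},{"tx":0,"ty":0,"tz":0,"ax":0,"ay":0,"az":0,"hand":255},{"tx":0,"ty":0,"tz":0,"ax":0,"ay":0,"az":0,"hand":255},{"tx":0,"ty":0,"tz":0,"ax":0,"ay":0,"az":0,"hand":255}]' --force 55

```text
clock: 3.75
ee_pos: [0.6203, 0.3221, 0.0547]
ee_rot: [0.0, 0.662, 0.749, -0.0]
wrist_force: [-0.8, -1.0, -0.1]
grip_width: 0.0044
gripper_force: 0.0
```

```bash
python3 - <<'E'
from h import *
f=grab('wrist');g=grab('scene');t=grab('top')
im=cv2.hconcat([cv2.resize(f['img'],(400,300)),cv2.resize(g['img'][60:240,220:460],(400,300))])
im2=cv2.hconcat([cv2.resize(t['img'][130:310,80:320],(400,300)),cv2.resize(g['img'][100:205,240:380],(400,300))])
cv2.imwrite('pics/m3.png',cv2.vconcat([im,im2])[:,:,::-1])
E
```

```text
(no output)
```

View pics/m3.png

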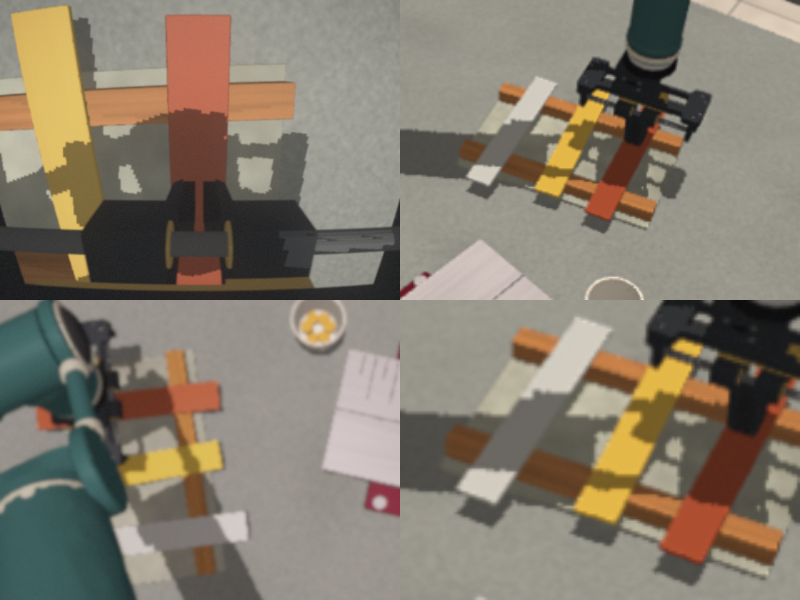

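The fingers have closed above the copper strip without touching it: the wrist view shows them shut at (200,230) over the strip. So the tips are higher than assumed. I'll touch down gently to calibrate the height.

Call:
arm_command --rows '[{"tx":0,"ty":0,"tz":-0.1,"ax":0,"ay":0,"az":0,"hand":255},{"tx":0,"ty":0,"tz":0,"ax":0,"ay":0,"az":0,"hand":255},{"tx":0,"ty":0,"tz":0,"ax":0,"ay":0,"az":0,"hand":255},{"tx":0,"ty":0,"tz":0,"ax":0,"ay":0,"az":0,"hand":255}]'

```text
clock: 4.4
ee_pos: [0.6203, 0.3221, 0.0537]
ee_rot: [0.0, 0.662, 0.749, 0.0]
wrist_force: [0.2, -0.1, -0.8]
grip_width: 0.0007
gripper_force: 0.0
```

Call:
arm_command --rows '[{"tx":0,"ty":0,"tz":-0.15,"ax":0,"ay":0,"az":0,"hand":255},{"tx":0,"ty":0,"tz":0,"ax":0,"ay":0,"az":0,"hand":255},{"tx":0,"ty":0,"tz":0,"ax":0,"ay":0,"az":0,"hand":255}]'

```text
clock: 4.78
ee_pos: [0.6203, 0.3221, 0.0522]
ee_rot: [-0.0, 0.662, 0.749, -0.0]
wrist_force: [-0.0, 0.4, 0.0]
grip_width: 0.0004
gripper_force: 0.0
```

Call:
arm_command --rows '[{"tx":0,"ty":0,"tz":-0.2,"ax":0,"ay":0,"az":0,"hand":255},{"tx":0,"ty":0,"tz":0,"ax":0,"ay":0,"az":0,"hand":255},{"tx":0,"ty":0,"tz":0,"ax":0,"ay":0,"az":0,"hand":255}]'

```text
clock: 5.15
ee_pos: [0.6203, 0.3221, 0.0501]
ee_rot: [-0.0, 0.662, 0.749, -0.0]
wrist_force: [0.3, 0.3, 0.7]
grip_width: 0.0003
gripper_force: 0.0
```

Call:
arm_command --rows '[{"tx":0,"ty":0,"tz":-0.2,"ax":0,"ay":0,"az":0,"hand":255},{"tx":0,"ty":0,"tz":0,"ax":0,"ay":0,"az":0,"hand":255},{"tx":0,"ty":0,"tz":0,"ax":0,"ay":0,"az":0,"hand":255}]'

```text
clock: 5.52
ee_pos: [0.6203, 0.3221, 0.0482]
ee_rot: [-0.0, 0.662, 0.749, -0.0]
wrist_force: [-1.1, -1.3, -0.6]
grip_width: 0.0001
gripper_force: 0.0
```

```bash
python3 - <<'E'
from h import *
f=grab('wrist');g=grab('scene')
s=ctrl.sense();p=s['ee_pos'];print(proj(g,[p,p-[0,0,.025]]),proj(f,[p,p-[0,0,.025],[.6232,.3006,.033],p*[1,1,0]+[0,0,.033]]))
im=cv2.hconcat([cv2.resize(f['img'][200:420,120:420],(400,300)),cv2.resize(g['img'][80:200,300:420],(400,400),interpolation=2)[:300]])
cv2.imwrite('pics/m4.png',im[:,:,::-1])
E
```

```text
[[359.408354   145.06845614]
 [358.07233274 151.73406124]] [[276.56180416 274.2325958 ]
 [276.81017369 251.21195974]
 [277.19196777 297.72458262]
 [276.72081972 259.48499152]]
```

View pics/m4.png

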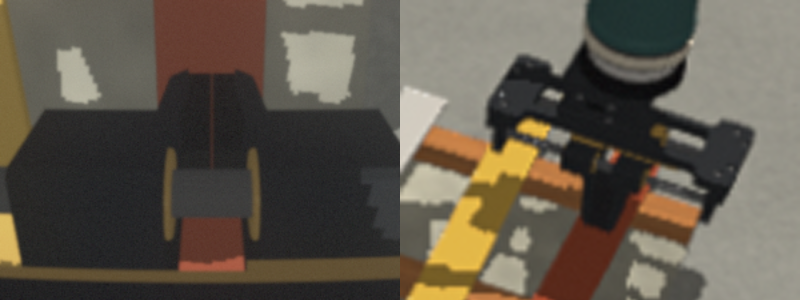

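The fingers are still above the strip. In the scene view the tip is at about (360,148), where the reported pose puts it at (358,152), so the tip is about 10 mm higher than reported. I'll keep feeling downward.

Call:
arm_command --rows '[{"tx":0,"ty":0,"tz":-0.15,"ax":0,"ay":0,"az":0,"hand":255},{"tx":0,"ty":0,"tz":0,"ax":0,"ay":0,"az":0,"hand":255},{"tx":0,"ty":0,"tz":0,"ax":0,"ay":0,"az":0,"hand":255}]'

```text
clock: 6.0
ee_pos: [0.6203, 0.3221, 0.0466]
ee_rot: [-0.0, 0.662, 0.749, -0.0]
wrist_force: [0.6, -0.8, -0.0]
grip_width: -0.0001
gripper_force: 0.0
```

Call:
arm_command --rows '[{"tx":0,"ty":0,"tz":-0.2,"ax":0,"ay":0,"az":0,"hand":255},{"tx":0,"ty":0,"tz":0,"ax":0,"ay":0,"az":0,"hand":255},{"tx":0,"ty":0,"tz":0,"ax":0,"ay":0,"az":0,"hand":255}]'

```text
clock: 6.38
ee_pos: [0.6203, 0.3221, 0.0446]
ee_rot: [-0.0, 0.662, 0.749, -0.0]
wrist_force: [-0.4, -0.8, 0.4]
grip_width: -0.0002
gripper_force: 0.0
```

Call:
arm_command --rows '[{"tx":0,"ty":0,"tz":-0.2,"ax":0,"ay":0,"az":0,"hand":255},{"tx":0,"ty":0,"tz":0,"ax":0,"ay":0,"az":0,"hand":255},{"tx":0,"ty":0,"tz":0,"ax":0,"ay":0,"az":0,"hand":255}]'

```text
clock: 6.75
ee_pos: [0.6203, 0.3221, 0.0426]
ee_rot: [-0.0, 0.662, 0.749, -0.0]
wrist_force: [0.2, -1.1, -0.7]
grip_width: 0.0004
gripper_force: 0.0
```

Call:
arm_command --rows '[{"tx":0,"ty":0,"tz":-0.15,"ax":0,"ay":0,"az":0,"hand":255},{"tx":0,"ty":0,"tz":0,"ax":0,"ay":0,"az":0,"hand":255},{"tx":0,"ty":0,"tz":0,"ax":0,"ay":0,"az":0,"hand":255}]'

```text
clock: 7.12
ee_pos: [0.6203, 0.3221, 0.0412]
ee_rot: [-0.0, 0.662, 0.749, -0.0]
wrist_force: [-0.7, 0.5, -0.5]
grip_width: 0.0004
gripper_force: 0.0
```

```bash
python3 - <<'E'
from h import *
g=grab('scene');w=grab('wrist');s=ctrl.sense();p=s['ee_pos'];print(s['wrist_force'],p,s['tau'])
m=(g['img'].max(2)<60).astype(np.uint8);m[:130]=0;m[160:]=0;m[:,:345]=0;m[:,375:]=0
n,l,st,ce=cv2.connectedComponentsWithStats(m)
for i in range(1,n): 
    if st[i,4]>10: print(st[i],ce[i].round(1))
ys,xs=np.nonzero(m);r=ys.max();print('lowest',r,xs[ys==r])
for z in (.016,.026,.033,.043): print(z,proj(g,[[p[0],p[1],z]]).round(1))
# copper strip extents in scene at edges: direct look at finger-front in wrist
c=cv2.resize(g['img'][100:190,310:430],(800,600),interpolation=3)
cv2.imwrite('pics/m5.png',c[:,:,::-1])
E
```

```text
[ 0.24566302 -0.17420291  0.42052311] [0.62033137 0.32210519 0.04121806] [ 9.99110853e-05 -5.61279416e+01 -3.05236495e+01  6.35648542e-02
 -7.92316074e-03 -4.33021171e-05]
[348 130  27  21 324] [361.1 138.3]
lowest 150 [359 360 361 362 363]
0.016 [[357.7 153.6]]
0.026 [[358.2 151. ]]
0.033 [[358.6 149.2]]
0.043 [[359.1 146.5]]
```

View pics/m5.png

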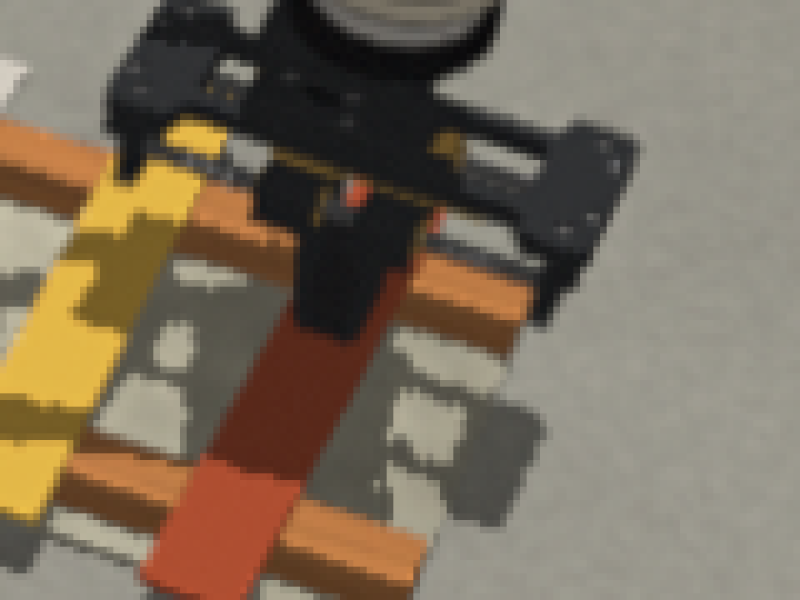

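The zoom shows the fingertips' lower edge at scene row 150. Allowing for the finger width, that puts the tips at about z = 38 mm, still a few mm above the strip. I'll go on feeling down.

Call:
arm_command --rows '[{"tx":0,"ty":0,"tz":-0.2,"ax":0,"ay":0,"az":0,"hand":255},{"tx":0,"ty":0,"tz":0,"ax":0,"ay":0,"az":0,"hand":255},{"tx":0,"ty":0,"tz":0,"ax":0,"ay":0,"az":0,"hand":255}]'

```text
clock: 7.6
ee_pos: [0.6203, 0.3221, 0.0391]
ee_rot: [-0.0, 0.662, 0.749, -0.0]
wrist_force: [-0.3, -0.9, 0.1]
grip_width: 0.0004
gripper_force: 0.0
```

Call:
arm_command --rows '[{"tx":0,"ty":0,"tz":-0.15,"ax":0,"ay":0,"az":0,"hand":255},{"tx":0,"ty":0,"tz":0,"ax":0,"ay":0,"az":0,"hand":255},{"tx":0,"ty":0,"tz":0,"ax":0,"ay":0,"az":0,"hand":255}]'

```text
clock: 7.98
ee_pos: [0.6203, 0.3221, 0.0377]
ee_rot: [-0.0, 0.662, 0.749, 0.0]
wrist_force: [0.0, 0.4, 0.5]
grip_width: 0.0005
gripper_force: 0.0
```

Call:
arm_command --rows '[{"tx":0,"ty":0,"tz":-0.15,"ax":0,"ay":0,"az":0,"hand":255},{"tx":0,"ty":0,"tz":0,"ax":0,"ay":0,"az":0,"hand":255},{"tx":0,"ty":0,"tz":0,"ax":0,"ay":0,"az":0,"hand":255}]'

```text
clock: 8.35
ee_pos: [0.6203, 0.3221, 0.0362]
ee_rot: [-0.0, 0.662, 0.749, -0.0]
wrist_force: [0.0, -0.5, -0.2]
grip_width: 0.0003
gripper_force: 0.0
```

Call:
arm_command --rows '[{"tx":0,"ty":0,"tz":-0.1,"ax":0,"ay":0,"az":0,"hand":255},{"tx":0,"ty":0,"tz":0,"ax":0,"ay":0,"az":0,"hand":255},{"tx":0,"ty":0,"tz":0,"ax":0,"ay":0,"az":0,"hand":255}]'

```text
clock: 8.72
ee_pos: [0.6204, 0.3221, 0.036]
ee_rot: [0.0, 0.662, 0.749, 0.0]
wrist_force: [-2.1, -0.4, 6.2]
grip_width: 0.0002
gripper_force: 2.7
```

Contact comes at a TCP reading of 0.0361 with the tips on the strip's top at 0.033, so tip height = reading − 0.003. I'll raise, open, lower to tips at about 0.029 and grip.

Call:
arm_command --rows '[{"tx":0,"ty":0,"tz":1.0,"ax":0,"ay":0,"az":0,"hand":75},{"tx":0,"ty":0,"tz":0,"ax":0,"ay":0,"az":0,"hand":75},{"tx":0,"ty":0,"tz":0,"ax":0,"ay":0,"az":0,"hand":75},{"tx":0,"ty":0,"tz":0,"ax":0,"ay":0,"az":0,"hand":75},{"tx":0,"ty":0,"tz":0,"ax":0,"ay":0,"az":0,"hand":75},{"tx":0,"ty":0,"tz":-1.3,"ax":0,"ay":0,"az":0,"hand":75},{"tx":0,"ty":0,"tz":0,"ax":0,"ay":0,"az":0,"hand":75},{"tx":0,"ty":0,"tz":0,"ax":0,"ay":0,"az":0,"hand":75},{"tx":0,"ty":0,"tz":0,"ax":0,"ay":0,"az":0,"hand":75}]'

```text
clock: 9.85
ee_pos: [0.6205, 0.3222, 0.0323]
ee_rot: [0.0, 0.662, 0.749, 0.0]
wrist_force: [-0.5, 0.1, 0.1]
grip_width: 0.0619
gripper_force: 0.0
```

Call:
arm_command --rows '[{"tx":0,"ty":0,"tz":0,"ax":0,"ay":0,"az":0,"hand":255},{"tx":0,"ty":0,"tz":0,"ax":0,"ay":0,"az":0,"hand":255},{"tx":0,"ty":0,"tz":0,"ax":0,"ay":0,"az":0,"hand":255},{"tx":0,"ty":0,"tz":0,"ax":0,"ay":0,"az":0,"hand":255}]' --force 55

```text
clock: 10.35
ee_pos: [0.6203, 0.3221, 0.0324]
ee_rot: [-0.0, 0.662, 0.749, -0.0]
wrist_force: [-1.3, 0.3, 1.8]
grip_width: 0.0379
gripper_force: 55.0
```

Call:
arm_command --rows '[{"tx":0,"ty":0,"tz":2.0,"ax":0,"ay":0,"az":0,"hand":255},{"tx":0,"ty":0,"tz":4.0,"ax":0,"ay":0,"az":0,"hand":255},{"tx":0,"ty":0,"tz":3.0,"ax":0,"ay":0,"az":0,"hand":255},{"tx":0,"ty":0,"tz":0,"ax":0,"ay":0,"az":0,"hand":255},{"tx":0,"ty":0,"tz":0,"ax":0,"ay":0,"az":0,"hand":255}]'

```text
clock: 10.98
ee_pos: [0.6194, 0.3217, 0.1211]
ee_rot: [-0.0, 0.662, 0.749, -0.001]
wrist_force: [-0.8, -0.2, -4.3]
grip_width: 0.0381
gripper_force: 55.0
```

Call:
arm_command --rows '[{"tx":0.02,"ty":-3.7,"tz":0,"ax":0,"ay":0,"az":-0.0432,"hand":255},{"tx":0.02,"ty":-3.7,"tz":0,"ax":0,"ay":0,"az":-0.0432,"hand":255},{"tx":0.02,"ty":-3.7,"tz":0,"ax":0,"ay":0,"az":-0.0432,"hand":255},{"tx":0.02,"ty":-3.7,"tz":0,"ax":0,"ay":0,"az":-0.0432,"hand":255},{"tx":0.02,"ty":-3.7,"tz":0,"ax":0,"ay":0,"az":-0.0432,"hand":255},{"tx":0.02,"ty":-3.7,"tz":0,"ax":0,"ay":0,"az":-0.0432,"hand":255},{"tx":0.02,"ty":-3.7,"tz":0,"ax":0,"ay":0,"az":-0.0432,"hand":255},{"tx":0.02,"ty":-3.7,"tz":0,"ax":0,"ay":0,"az":-0.0432,"hand":255},{"tx":0,"ty":0,"tz":0,"ax":0,"ay":0,"az":0,"hand":255},{"tx":0,"ty":0,"tz":0,"ax":0,"ay":0,"az":0,"hand":255},{"tx":0,"ty":0,"tz":0,"ax":0,"ay":0,"az":0,"hand":255}]'

```text
clock: 12.35
ee_pos: [0.6213, 0.0271, 0.1213]
ee_rot: [-0.001, 0.781, 0.625, -0.0]
wrist_force: [-0.9, 0.0, -5.1]
grip_width: 0.0386
gripper_force: 55.0
```

```bash
python3 - <<'E'
from h import *
s=ctrl.sense();print(s['clock'],s['ee_pos'],s['ee_rot'],s['wrist_force'])
q=s['ee_rot'];print('tooly deg',np.degrees(2*np.arctan2(q[2],q[1]))-90)
t=grab('top');g=grab('scene')
p=s['ee_pos']
O=np.array([.5716,-.1945]);a=np.radians(-102.7);x=np.array([np.cos(a),np.sin(a)]);y=np.array([-x[1],x[0]])
f=t;hsv=cv2.cvtColor(f['img'],cv2.COLOR_RGB2HSV)
m=cv2.inRange(hsv,(0,120,80),(9,255,255));m[:, :200]=0;m[:150]=0;m[250:]=0;m[:,345:]=0
n,l,st,ce=cv2.connectedComponentsWithStats(m);print([ (st[i].tolist()) for i in range(1,n) if st[i,4]>30])
c=np.argwhere(l==1+np.argmax(st[1:,4]))[:,::-1]
hull=cv2.convexHull(c.astype(np.int32)).reshape(-1,2)
P=(cast(t,hull,p[2]-.003+.0045)[:,:2]-O);r=cv2.minAreaRect((np.c_[P@x,P@y]*1000).astype(np.float32));print(r,cv2.boxPoints(r).round(1).tolist())
im=cv2.hconcat([cv2.resize(t['img'][120:290,200:427],(400,300)),cv2.resize(g['img'][100:325,160:460],(400,300))])
cv2.imwrite('pics/m6.png',im[:,:,::-1])
E
```

```text
12.35 [0.62134311 0.02705242 0.12130531] [-5.88554482e-04  7.80912966e-01  6.24639377e-01 -4.92042000e-04] [-0.87415273  0.0294441  -5.09937701]
tooly deg -12.688525882331177
[[223, 170, 10, 18, 119], [288, 186, 16, 18, 227], [318, 191, 23, 22, 379]]
((-107.02437591552734, -0.6476612091064453), (51.20671844482422, 37.54190444946289), 0.4095649719238281) [[-132.8000030517578, 17.899999618530273], [-132.5, -19.600000381469727], [-81.30000305175781, -19.200000762939453], [-81.5999984741211, 18.299999237060547]]
```

View pics/m6.png

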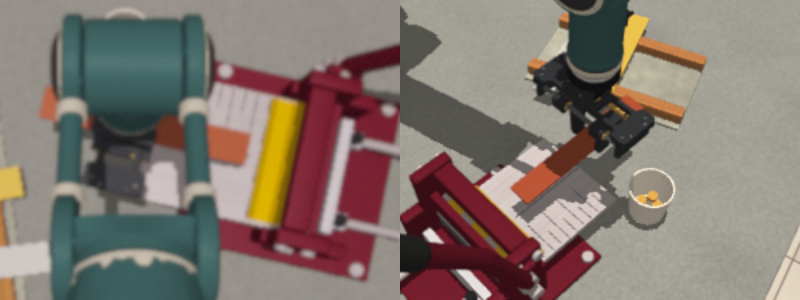

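The strip is held level over the bed. Its leading end is at shear x ≈ −81 mm, y ≈ 0, and it is square to about 0.4°. The guard and tub are clear, so I'll lower it.

Call:
arm_command --rows '[{"tx":0,"ty":0,"tz":-2.5,"ax":0,"ay":0,"az":0,"hand":255},{"tx":0,"ty":0,"tz":-2,"ax":0,"ay":0,"az":0,"hand":255},{"tx":0,"ty":0,"tz":-0.8,"ax":0,"ay":0,"az":0,"hand":255},{"tx":0,"ty":0,"tz":0,"ax":0,"ay":0,"az":0,"hand":255},{"tx":0,"ty":0,"tz":0,"ax":0,"ay":0,"az":0,"hand":255},{"tx":0,"ty":0,"tz":0,"ax":0,"ay":0,"az":0,"hand":255},{"tx":0,"ty":0,"tz":0,"ax":0,"ay":0,"az":0,"hand":255}]'

```text
clock: 13.32
ee_pos: [0.6224, 0.026, 0.07]
ee_rot: [0.0, 0.781, 0.624, 0.0]
wrist_force: [0.2, -0.7, -3.9]
grip_width: 0.0381
gripper_force: 55.0
```

Call:
arm_command --rows '[{"tx":0,"ty":0,"tz":-0.2,"ax":0,"ay":0,"az":0,"hand":255},{"tx":0,"ty":0,"tz":0,"ax":0,"ay":0,"az":0,"hand":255},{"tx":0,"ty":0,"tz":0,"ax":0,"ay":0,"az":0,"hand":255}]'

```text
clock: 13.7
ee_pos: [0.6219, 0.0261, 0.0672]
ee_rot: [-0.0, 0.781, 0.624, -0.0]
wrist_force: [0.0, 0.3, -4.7]
grip_width: 0.0381
gripper_force: 55.0
```

Call:
arm_command --rows '[{"tx":0,"ty":0,"tz":-0.15,"ax":0,"ay":0,"az":0,"hand":255},{"tx":0,"ty":0,"tz":0,"ax":0,"ay":0,"az":0,"hand":255},{"tx":0,"ty":0,"tz":0,"ax":0,"ay":0,"az":0,"hand":255}]'

```text
clock: 14.08
ee_pos: [0.6219, 0.0261, 0.0657]
ee_rot: [0.0, 0.781, 0.624, -0.0]
wrist_force: [-0.1, -0.2, -4.2]
grip_width: 0.038
gripper_force: 55.0
```

Call:
arm_command --rows '[{"tx":0,"ty":0,"tz":-0.1,"ax":0,"ay":0,"az":0,"hand":255},{"tx":0,"ty":0,"tz":0,"ax":0,"ay":0,"az":0,"hand":255},{"tx":0,"ty":0,"tz":0,"ax":0,"ay":0,"az":0,"hand":255}]'

```text
clock: 14.45
ee_pos: [0.6219, 0.0261, 0.0647]
ee_rot: [0.0, 0.781, 0.624, 0.0]
wrist_force: [0.7, 0.4, -4.0]
grip_width: 0.0382
gripper_force: 55.0
```

Call:
arm_command --rows '[{"tx":0,"ty":0,"tz":-0.08,"ax":0,"ay":0,"az":0,"hand":255},{"tx":0,"ty":0,"tz":0,"ax":0,"ay":0,"az":0,"hand":255},{"tx":0,"ty":0,"tz":0,"ax":0,"ay":0,"az":0,"hand":255}]'

```text
clock: 14.82
ee_pos: [0.622, 0.0261, 0.0643]
ee_rot: [0.0, 0.781, 0.624, 0.0]
wrist_force: [-2.5, 0.9, 0.2]
grip_width: 0.0385
gripper_force: 55.0
```

Call:
arm_command --rows '[{"tx":-0.22,"ty":-0.976,"tz":0,"ax":0,"ay":0,"az":0,"hand":255},{"tx":-0.22,"ty":-0.976,"tz":0,"ax":0,"ay":0,"az":0,"hand":255},{"tx":-0.22,"ty":-0.976,"tz":0,"ax":0,"ay":0,"az":0,"hand":255},{"tx":-0.22,"ty":-0.976,"tz":0,"ax":0,"ay":0,"az":0,"hand":255},{"tx":0,"ty":0,"tz":0,"ax":0,"ay":0,"az":0,"hand":255},{"tx":0,"ty":0,"tz":0,"ax":0,"ay":0,"az":0,"hand":255}]'

```text
clock: 15.58
ee_pos: [0.6132, -0.0144, 0.0643]
ee_rot: [0.001, 0.781, 0.624, -0.001]
wrist_force: [-0.6, -4.2, 3.9]
grip_width: 0.0382
gripper_force: 55.0
```

Call:
arm_command --rows '[{"tx":-0.22,"ty":-0.976,"tz":0.03,"ax":0,"ay":0,"az":0,"hand":255},{"tx":-0.22,"ty":-0.976,"tz":0,"ax":0,"ay":0,"az":0,"hand":255},{"tx":-0.22,"ty":-0.976,"tz":0,"ax":0,"ay":0,"az":0,"hand":255},{"tx":-0.22,"ty":-0.976,"tz":0,"ax":0,"ay":0,"az":0,"hand":255},{"tx":-0.11,"ty":-0.49,"tz":0,"ax":0,"ay":0,"az":0,"hand":255},{"tx":0,"ty":0,"tz":0,"ax":0,"ay":0,"az":0,"hand":255},{"tx":0,"ty":0,"tz":0,"ax":0,"ay":0,"az":0,"hand":255},{"tx":0,"ty":0,"tz":0,"ax":0,"ay":0,"az":0,"hand":255}]'

```text
clock: 16.58
ee_pos: [0.6031, -0.0579, 0.0643]
ee_rot: [0.001, 0.781, 0.624, -0.001]
wrist_force: [-0.9, -4.4, 5.3]
grip_width: 0.0382
gripper_force: 55.0
```

```bash
python3 - <<'E'
from h import *
s=ctrl.sense();print(s['clock'],s['ee_pos'],s['wrist_force'])
t=grab('top');g=grab('scene')
im=cv2.hconcat([cv2.resize(t['img'][150:270,290:450],(400,300)),cv2.resize(g['img'][190:340,150:350],(400,300),interpolation=3)])
cv2.imwrite('pics/m7.png',im[:,:,::-1])
O=np.array([.5716,-.1945]);a=np.radians(-102.7);x=np.array([np.cos(a),np.sin(a)]);y=np.array([-x[1],x[0]])
d=s['ee_pos'][:2]-O;print('tcp shear',d@x,d@y)
# gauge white bar top at z=.068 in top view
f=t;hsv=cv2.cvtColor(f['img'],cv2.COLOR_RGB2HSV);m=cv2.inRange(hsv,(0,0,140),(179,60,255));m[:,:380]=0;m[:,406:]=0;m[:180]=0;m[:,:]=m
m=cv2.morphologyEx(m,cv2.MORPH_OPEN,np.ones((3,3)));m[255:]=0
n,l,st,ce=cv2.connectedComponentsWithStats(m);i=1+np.argmax(st[1:,4]);print(st[i])
P=cast(t,np.argwhere(l==i)[:,::-1],.068)[:,:2]-O;u=P@x;v=P@y
print('gauge bar u',np.percentile(u,[2,10,50,90,98]).round(4),'v',np.percentile(v,[2,98]).round(4))
E
```

```text
16.575 [ 0.60309884 -0.05789978  0.06434921] [-0.93426312 -4.44017022  5.34323685]
tcp shear -0.14018313733496365 0.0006971661569504359
[382 187  19  66 485]
gauge bar u [0.0397 0.0411 0.0478 0.0545 0.0561] v [-0.0728  0.0724]
```

View pics/m7.png

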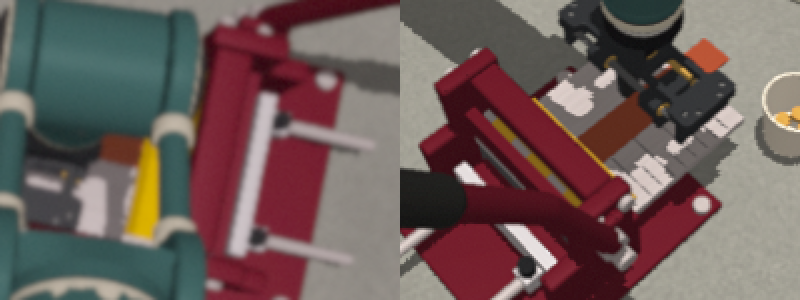

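The strip's leading part is under the guard and the guard is down. The gauge bar face is at shear x ≈ +39 mm and the strip end is at about +5 to +12 mm, leaving roughly 27–34 mm to go.

Call:
arm_command --rows '[{"tx":-0.13,"ty":-0.585,"tz":0.03,"ax":0,"ay":0,"az":0,"hand":255},{"tx":-0.13,"ty":-0.585,"tz":0,"ax":0,"ay":0,"az":0,"hand":255},{"tx":-0.11,"ty":-0.49,"tz":0,"ax":0,"ay":0,"az":0,"hand":255},{"tx":-0.066,"ty":-0.293,"tz":0,"ax":0,"ay":0,"az":0,"hand":255},{"tx":0,"ty":0,"tz":0,"ax":0,"ay":0,"az":0,"hand":255},{"tx":0,"ty":0,"tz":0,"ax":0,"ay":0,"az":0,"hand":255}]'

```text
clock: 17.42
ee_pos: [0.5986, -0.0768, 0.0644]
ee_rot: [0.0, 0.781, 0.624, -0.0]
wrist_force: [-0.5, 0.6, 1.7]
grip_width: 0.0381
gripper_force: 55.0
```

Call:
arm_command --rows '[{"tx":-0.044,"ty":-0.195,"tz":0,"ax":0,"ay":0,"az":0,"hand":255},{"tx":0,"ty":0,"tz":0,"ax":0,"ay":0,"az":0,"hand":255},{"tx":0,"ty":0,"tz":0,"ax":0,"ay":0,"az":0,"hand":255}]'

```text
clock: 17.8
ee_pos: [0.5983, -0.0783, 0.0644]
ee_rot: [-0.0, 0.781, 0.624, -0.0]
wrist_force: [0.6, 2.0, 1.9]
grip_width: 0.0385
gripper_force: 55.0
```

Call:
arm_command --rows '[{"tx":-0.044,"ty":-0.195,"tz":0,"ax":0,"ay":0,"az":0,"hand":255},{"tx":0,"ty":0,"tz":0,"ax":0,"ay":0,"az":0,"hand":255},{"tx":0,"ty":0,"tz":0,"ax":0,"ay":0,"az":0,"hand":255}]'

```text
clock: 18.18
ee_pos: [0.5978, -0.0805, 0.0643]
ee_rot: [-0.0, 0.781, 0.624, -0.0]
wrist_force: [0.3, 3.0, 0.9]
grip_width: 0.0385
gripper_force: 55.0
```

Call:
arm_command --rows '[{"tx":-0.044,"ty":-0.195,"tz":0,"ax":0,"ay":0,"az":0,"hand":255},{"tx":0,"ty":0,"tz":0,"ax":0,"ay":0,"az":0,"hand":255},{"tx":0,"ty":0,"tz":0,"ax":0,"ay":0,"az":0,"hand":255}]'

```text
clock: 18.55
ee_pos: [0.5974, -0.0825, 0.0644]
ee_rot: [0.0, 0.781, 0.624, -0.0]
wrist_force: [0.2, 1.6, 0.3]
grip_width: 0.0383
gripper_force: 55.0
```

Call:
arm_command --rows '[{"tx":-0.044,"ty":-0.195,"tz":0,"ax":0,"ay":0,"az":0,"hand":255},{"tx":0,"ty":0,"tz":0,"ax":0,"ay":0,"az":0,"hand":255},{"tx":0,"ty":0,"tz":0,"ax":0,"ay":0,"az":0,"hand":255}]'

```text
clock: 18.92
ee_pos: [0.5969, -0.0844, 0.0644]
ee_rot: [-0.0, 0.781, 0.624, -0.0]
wrist_force: [1.2, 1.0, -0.0]
grip_width: 0.0383
gripper_force: 55.0
```

Call:
arm_command --rows '[{"tx":-0.033,"ty":-0.146,"tz":0,"ax":0,"ay":0,"az":0,"hand":255},{"tx":0,"ty":0,"tz":0,"ax":0,"ay":0,"az":0,"hand":255},{"tx":0,"ty":0,"tz":0,"ax":0,"ay":0,"az":0,"hand":255}]'

```text
clock: 19.3
ee_pos: [0.5966, -0.0858, 0.0644]
ee_rot: [-0.0, 0.781, 0.624, -0.0]
wrist_force: [-0.0, 0.6, -0.7]
grip_width: 0.0381
gripper_force: 55.0
```

Call:
arm_command --rows '[{"tx":-0.033,"ty":-0.146,"tz":0,"ax":0,"ay":0,"az":0,"hand":255},{"tx":0,"ty":0,"tz":0,"ax":0,"ay":0,"az":0,"hand":255},{"tx":0,"ty":0,"tz":0,"ax":0,"ay":0,"az":0,"hand":255}]'

```text
clock: 19.68
ee_pos: [0.5963, -0.0873, 0.0644]
ee_rot: [-0.0, 0.781, 0.624, -0.0]
wrist_force: [0.5, 0.9, 0.1]
grip_width: 0.038
gripper_force: 55.0
```

Call:
arm_command --rows '[{"tx":-0.033,"ty":-0.146,"tz":0,"ax":0,"ay":0,"az":0,"hand":255},{"tx":0,"ty":0,"tz":0,"ax":0,"ay":0,"az":0,"hand":255},{"tx":0,"ty":0,"tz":0,"ax":0,"ay":0,"az":0,"hand":255}]'

```text
clock: 20.05
ee_pos: [0.596, -0.0887, 0.0644]
ee_rot: [0.0, 0.781, 0.624, -0.0]
wrist_force: [-0.8, 1.4, -1.7]
grip_width: 0.0385
gripper_force: 55.0
```

Call:
arm_command --rows '[{"tx":-0.033,"ty":-0.146,"tz":0,"ax":0,"ay":0,"az":0,"hand":255},{"tx":0,"ty":0,"tz":0,"ax":0,"ay":0,"az":0,"hand":255},{"tx":0,"ty":0,"tz":0,"ax":0,"ay":0,"az":0,"hand":255}]'

```text
clock: 20.42
ee_pos: [0.5958, -0.0896, 0.0644]
ee_rot: [-0.0, 0.781, 0.624, 0.0]
wrist_force: [0.4, 4.7, -2.2]
grip_width: 0.0379
gripper_force: 55.0
```

Call:
arm_command --rows '[{"tx":-0.033,"ty":-0.146,"tz":0,"ax":0,"ay":0,"az":0,"hand":255},{"tx":0,"ty":0,"tz":0,"ax":0,"ay":0,"az":0,"hand":255},{"tx":0,"ty":0,"tz":0,"ax":0,"ay":0,"az":0,"hand":255}]'

```text
clock: 20.8
ee_pos: [0.5958, -0.0897, 0.0644]
ee_rot: [-0.001, 0.781, 0.624, 0.001]
wrist_force: [1.5, 9.9, -2.6]
grip_width: 0.0383
gripper_force: 55.0
```

The strip has met the gauge: it stalls at y = −0.0897 with the force rising to about 10 N. That puts the strip end at shear x ≈ 43–44 mm, inside the gauge's range. Now I'll press down.

Call:
arm_command --rows '[{"tx":0,"ty":0,"tz":-0.1,"ax":0,"ay":0,"az":0,"hand":255},{"tx":0,"ty":0,"tz":-0.1,"ax":0,"ay":0,"az":0,"hand":255},{"tx":0,"ty":0,"tz":0,"ax":0,"ay":0,"az":0,"hand":255},{"tx":0,"ty":0,"tz":0,"ax":0,"ay":0,"az":0,"hand":255}]'

```text
clock: 21.3
ee_pos: [0.5958, -0.0897, 0.0643]
ee_rot: [-0.001, 0.781, 0.624, 0.001]
wrist_force: [-2.7, 9.7, 7.7]
grip_width: 0.0386
gripper_force: 55.0
```

Call:
arm_command --rows '[{"tx":0,"ty":0,"tz":-0.12,"ax":0,"ay":0,"az":0,"hand":255},{"tx":0,"ty":0,"tz":0,"ax":0,"ay":0,"az":0,"hand":255},{"tx":0,"ty":0,"tz":0,"ax":0,"ay":0,"az":0,"hand":255},{"tx":0,"ty":0,"tz":0,"ax":0,"ay":0,"az":0,"hand":255},{"tx":0,"ty":0,"tz":0,"ax":0,"ay":0,"az":0,"hand":255}]'

```text
clock: 21.92
ee_pos: [0.5958, -0.0897, 0.0642]
ee_rot: [-0.001, 0.781, 0.624, 0.001]
wrist_force: [-5.1, 11.0, 15.6]
grip_width: 0.0383
gripper_force: 55.0
```

```bash
python3 - <<'E'
from h import *
s=ctrl.sense();print(s['clock'],s['ee_pos'],s['ee_rot'],s['wrist_force'],s['wrist_torque'])
t=grab('top');g=grab('scene')
im=cv2.hconcat([cv2.resize(t['img'][150:270,290:450],(400,300)),cv2.resize(g['img'][190:340,150:350],(400,300),interpolation=3)])
cv2.imwrite('pics/m8.png',im[:,:,::-1])
O=np.array([.5716,-.1945]);a=np.radians(-102.7);x=np.array([np.cos(a),np.sin(a)]);y=np.array([-x[1],x[0]])
d=s['ee_pos'][:2]-O;print('tcp shear',d@x,d@y)
hsv=cv2.cvtColor(t['img'],cv2.COLOR_RGB2HSV);m=cv2.inRange(hsv,(0,0,140),(179,60,255));m[:,:380]=0;m[:,406:]=0;m[:180]=0
m=cv2.morphologyEx(m,cv2.MORPH_OPEN,np.ones((3,3)));m[255:]=0
n,l,st,ce=cv2.connectedComponentsWithStats(m);i=1+np.argmax(st[1:,4]);P=cast(t,np.argwhere(l==i)[:,::-1],.068)[:,:2]-O
print('gauge u',np.percentile(P@x,[2,50,98]).round(4),st[i])
E
```

```text
21.925 [ 0.59581376 -0.08968369  0.06424578] [-0.00092545  0.78134328  0.62410011  0.00093517] [-5.12408359 10.9987066  15.58499898] [1.69422817 1.07602204 0.03511726]
tcp shear -0.1075752381298298 0.0005778864512841592
gauge u [0.0394 0.0479 0.0558] [380 187  21  62 443]
```

View pics/m8.png

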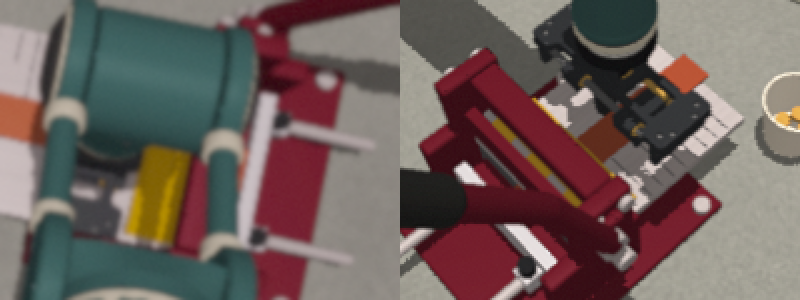

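The strip is butted against the gauge, with the end at about 39 mm matching the gauge face. The gauge hasn't moved in the picture (0.0394 vs 0.0397), the guard is down, and the strip bears on the bed with about 20 N. Handing in.

```bash
python3 -c "
from workcell import ctrl
print(ctrl.hand_in())"
```

```text
the job is handed in; nothing more can be done
None
```

I handed the job in with the copper strip under the guard, butted against the back gauge with about 10 N and held pressed on the bed with about 20 N, at about 22 s of the 45 s allowed; no verdict came back.

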